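Hold a spread snap ring at the groove of a press axle

TASK

The snap ring that keeps the gear on the press's upright axle stub hangs from the tips of the blue-handled snap-ring pliers: pick the pliers off their cradle by squeezing the handles fully together so that the ring spreads, bring the spread ring level down over the end of the axle, and slide it down to the dark groove above the gear. Finish while still holding it there: the ring spread round the axle at the height of the groove, carried by your grip alone, not resting on the gear and not jammed against the axle. Leave the other things on the bench alone.

Things in the scene. Friction and masses are not known exactly. Their poses are not given: they have to be found in the camera images.
- pliers: Snap-ring pliers lying flat, 0.16 to 0.26 kg. Origin at the middle of the steel head plate (56 x 18 mm), at the handles' underside; x from handles to ring, z up; the frame stays midway between the halves. Blue handles 8 mm thick, z = 0 to 14 mm, x = -14 to -112 mm; relaxed they diverge backwards (85 mm over the ends), squeezed they are parallel, 34 mm over both. Balance: 30 to 50 mm behind the plate's middle
- plier_grip (a point): the place to grip: between the handles, 50 mm behind the plate's middle, 7 mm above the handles' underside; grip across the handles (pliers' y). Relaxed, their outer faces are about 57 mm apart here (34 mm squeezed); free space 30 mm or more on either side and 31 mm below, down to the cradle's base. While being squeezed the pliers creep about 2 mm forwards (+x) through the grip
- ring_center (a point): centre of the spread snap ring, fixed in the pliers' frame: 61 mm before the plate's middle, 8 mm below the handles' underside, i.e. 111 mm ahead of and 15 mm below plier_grip. Copper ring of 4 mm wire under the jaw tips, flat in the pliers' x-y plane, two rigid halves hinged at the far end: spread, its hole is 34 mm across (gap towards the pliers); relaxed, an oval 25 mm wide, too small for the axle
- jaw_left (a joint): how far the pliers are squeezed, in rad for each half: 0 relaxed, 0.235 fully squeezed against the stop (ring fully spread). Sprung: each handle needs about 2.5 N to begin and 8 N at the stop, at the grip point; a grip of 25 to 40 N holds it fully spread and the pliers steady
- cradle: fixed plywood cradle on which the pliers lie: base 150 x 116 mm, 8 mm thick; two wooden rests with tops 32 mm above the bench carry the head plate (rest 34 x 64 mm) and the ends of the handles (rest 18 x 100 mm, 98 mm behind the plate's middle). Origin under the plate, at the bench; x as the pliers' x
- axle: fixed upright axle stub: green bearing housing 100 x 100 mm whose top is 40 mm above the origin, steel axle 27 mm in diameter standing on it. The housing is let into the bench to a depth that differs from run to run, so read the height. Origin on the axle's axis; z up along the axle
- gear: the dark gear (94 mm across its teeth, top face 67 mm above the axle's origin) with a brass hub (42 mm across, top face 85 mm above the axle's origin) on the axle; same origin and axes as the axle, fixed with it
- groove (a point): centre of the groove, on the axle's axis: a black band 8 mm wide (23 mm in diameter), its middle 20 mm above the brass hub's top face and 42 mm below the end of the axle
- nose (a point): centre of the upper end of the axle, on its axis; its last 6 mm taper from 27 to 19 mm in diameter
- carton0: lowest of three closed white card cartons (130 x 160 x 35 mm each) stacked in a column; leave alone
- carton1: middle carton of the column
- carton2: top carton of the column
- ink_tin: closed ink tin with red label, 76 mm across, 60 mm tall, origin at its underside; leave alone
- oil_bottle: oil bottle with red cap, 48 mm across, 130 mm tall, origin at its underside; leave alone
- screwdriver: screwdriver lying flat, 190 mm long; leave alone
- wrench: wrench lying flat, 180 mm long; leave alone
- spare_collar: spare brass collar, 52 mm across, 16 mm tall, origin at its underside; leave alone
There are look-alikes about, which are no part of the job. Leave any pink or red look-alike of the cradle alone.

How it is judged:
On the way, in this order (a step that is already met when the one before it is completed fails the run):
1. the pliers are squeezed and lifted clear of the cradle, the ring spread (value of joint jaw_left above 0.19 rad and z of pliers in the frame of cradle above 0.05 m), for 0.05 s.
2. the spread ring is round the axle, level, between its end and the groove (horizontal distance between ring_center and groove below 0.006 m and angle between pliers's own z axis and vertical below 0.15 rad and value of joint jaw_left above 0.19 rad and z of ring_center in the frame of groove between 0.006 and 0.04 m), for 0.05 s.
At the end, for the whole second after the job is handed in: Pliers at rest in the grip (over 3 N), level within 0.15 rad, squeezed past 0.19 rad; ring centre within 6 mm of the axle's axis and 4 mm of the groove's mid-height; under 0.5 N on the gear, under 5 N on the axle (horizontal distance between ring_center and groove below 0.006 m and angle between pliers's own z axis and vertical below 0.15 rad and value of joint jaw_left above 0.19 rad and z of ring_center in the frame of groove between -0.004 and 0.004 m and contact force between the fingers and pliers above 3 N and contact force between pliers and gear below 0.5 N and contact force between pliers and axle below 5 N and linear speed of pliers below 0.02 m/s); the arm keeps its last pose, push and grip.
It fails at once if a bystander is moved by more than 25 mm (distance of any of carton0, carton1, carton2, ink_tin, oil_bottle, screwdriver, wrench, spare_collar from where it was at the start of the episode above 0.025 m).
It fails at once if the ring is rammed against the axle or gear with more than 50 N (contact force between pliers and axle above 50 N).
It also fails if it takes over 40 s, if anything falls off the work surface, if the arm or the gripper's body presses on something with over 40 N, if the wrist force passes 120 N, or if a joint passes its speed limit or range.

ROBOT

A 6-joint arm with a two-finger parallel gripper is mounted at the origin on the work surface. World frame = base frame: x ahead of the robot, y to its left, z up, the work surface at z = 0. Lengths are in m, angles in rad, forces in N, time in s.
With the tool pointing down it reaches from about 0.375 to 0.9 m from the base axis. Payload 3.1 kg.
Tool frame: the origin (TCP) lies between the finger pads; the fingertips stand manip.nose_length ahead of it and the grasp point (between the pads) lies 5 mm behind it (manip.nose_length is the distance from the TCP to the fingertips, in m); z points along the fingers, y is the line along which they close (so a half turn about z gives the same grasp; the last joint's range is limited). The gripper opens to 85 mm and grips with 20 to 120 N. Pads are 22 mm wide; open, the fingers measure 114 mm over their backs; the gripper's body (76 mm by 85 mm) begins 54 mm behind the grasp point. The pads swing forward as they close: fully open they stand 13 mm farther back than shut.
Start: joints at [0.98, 0.527, 1.433, -0, 1.181, -0.178], TCP at [0.251, 0.572, 0.245] pointing down, gripper open.
Joint ranges: [-3.08, 3.08], [-0.75, 2.2], [0.22, 2.44], [-1.43, 4.57], [0, 2.65], [-2.85, 2.85]. Speed limits (rad/s): [2.79, 2.79, 3.14, 3.14, 3.14, 3.14].

INTERFACE

Orientations are given as a unit quaternion [x, y, z, w].
In Python, from station import monitor, eyes, job, manip gives the robot as it stands.
- The arm moves only by the shell command python3 -m pendant 'ROWS' [FORCE]. ROWS is JSON, a list that holds one entry, the list of rows, each a list of 7 numbers: the shift along the tool's x, y, z as a fraction of full scale, then the turn, a rotation vector about the tool's x, y, z as a fraction of full scale, then the opening, from 0 (shut) to 1 (fully open). A call has 1 to 20 rows; each row shifts and turns the commanded pose from where the row before left it, along the tool's axes as they then stand; what a row does not reach is not made up. Full scale, the value 1, is 800 mm for a shift and 0.12 rad for a turn. A row lasts 1/10 s, in which the tool goes at most 50 mm and 8.59 degrees, less where a joint would pass 70% of its speed; a pose out of reach is approached as far as the arm can. A call with a number of a shift or a turn outside -1 to 1 is refused whole. A call with a gripper value outside its range is refused whole. The fingers move at their own pace and stop on an object; FORCE is the grip in N (left out, the last holds). Time passes only in rows, so rows that do not move let the fingers close. It gives the time, the measured TCP pose, the force, the opening and the grip force at its end, in the units of the state.
- monitor.sense(): the state, without advancing time (a new reading comes with each control period).
- eyes.snapshot(name): name is "side" or "top"; returns a dict with "pixels" (480x640x3 uint8, red, green, blue), "depth" (480x640 float32, m along the optical axis (not along the pixel's ray), 0 where there is no reading), "intrinsics" (3x3 intrinsics, pixels), "k1" (the pictures are not rectified: a ray, as slopes to the right and down, at radius r is drawn at 1 + k1 r^2 times it, then the intrinsics apply), "eye" and "attitude" of the camera in the world. Camera axes: x right, y down, z forward; pixel columns grow to the right and rows downward; lengths in m; the calibration is good to about 2 mm. A picture is of the moment at which its call begins.
- job.sign_off(): hands the job in; it is judged then, once.
The state is a dict: "t": time; "q": joint angles; "qd": joint speeds; "tau": joint torques, N m; "tcp_pos": TCP position; "tool_rot": TCP orientation; "force": force on the tool from outside, world axes, zero at the start; "ft_torque": the same for the moment, N m; "finger_gap": opening from 0.0 (shut) to 1.0 (fully open); "gripper_force": force on a finger pad.
Only numpy, scipy, OpenCV 4.12 (cv2) and the standard library are available. Lean on these libraries where they do the work, as an engineer would, in place of code of your own. Each camera call takes 0.05 s, during which the arm holds its last target. There are 200 camera calls.

## Working session

There is one attempt and no reset: what is moved stays moved. The work goes in short steps, Python scripts to look and compute and a shell command to move; the robot and the scene stay as the last step left them, time stands still between calls to the robot, and variables do not carry over. Pictures are saved under pics/ and viewed, at most 10 in all, crops included, and the job is handed in when it is done.

```bash
ls; mkdir -p pics; cat > h.py <<'E'
import numpy as np,cv2
from station import monitor,eyes,job,manip
from scipy.spatial.transform import Rotation as R
def snap(n):
    s=eyes.snapshot(n)
    np.savez('%s.npz'%n,**{k:np.asarray(v) for k,v in s.items()}); return s
def Rc(s):
    a=np.asarray(s['attitude'],float); return a if a.shape==(3,3) else R.from_quat(a).as_matrix()
def ray(s,uv):
    K=np.asarray(s['intrinsics'],float);k1=float(s['k1'])
    uv=np.atleast_2d(np.asarray(uv,float))
    d=np.c_[(uv[:,0]-K[0,2])/K[0,0],(uv[:,1]-K[1,2])/K[1,1]]
    u=d.copy()
    for _ in range(20): u=d/(1+k1*(u**2).sum(1,keepdims=True))
    return np.c_[u,np.ones(len(u))]
def pts(s,uv):  # by depth
    uv=np.atleast_2d(np.asarray(uv)); z=s['depth'][uv[:,1].astype(int),uv[:,0].astype(int)]
    return (ray(s,uv)*z[:,None])@Rc(s).T+np.asarray(s['eye'])
def plane(s,uv,h):
    d=ray(s,uv)@Rc(s).T; e=np.asarray(s['eye']); return e+d*((h-e[2])/d[:,2])[:,None]
def proj(s,P):
    c=(np.atleast_2d(P)-np.asarray(s['eye']))@Rc(s); u=c[:,:2]/c[:,2:]; u=u*(1+float(s['k1'])*(u**2).sum(1,keepdims=True))
    K=np.asarray(s['intrinsics'],float); return np.c_[u[:,0]*K[0,0]+K[0,2],u[:,1]*K[1,1]+K[1,2]]
E
python3 - <<'E'
from h import *
for n in('top','side'):
    s=snap(n); cv2.imwrite('pics/%s0.png'%n,s['pixels'][...,::-1]); print(n,s['intrinsics'],s['k1'],s['eye'],s['attitude'])
print(manip.nose_length,monitor.sense())
E
```

```text
pics
top [[484.66877306   0.         322.3855469 ]
 [  0.         484.66877306 235.61742886]
 [  0.           0.           1.        ]] -0.11545981061092116 [ 0.43398968 -0.00680512  1.13511265] [-0.6946921   0.71712401 -0.03148077  0.04631412]
side [[508.9637945    0.         322.33167699]
 [  0.         508.9637945  233.82621173]
 [  0.           0.           1.        ]] -0.07711704390000067 [ 0.03882858 -0.62861242  0.98795046] [ 0.869504   -0.33721689  0.12637055 -0.33805036]
0.014 {'t': 0.1, 'q': array([ 9.79531529e-01,  5.28336993e-01,  1.43376355e+00, -2.04684594e-05,
        1.18143128e+00, -1.78491024e-01]), 'qd': array([ 0.00052061, -0.0027328 , -0.0015234 ,  0.00050417,  0.00073909,
        0.00060211]), 'tau': array([-1.51469510e-05, -4.43301201e+01, -1.78587198e+01, -2.61099722e-04,
        3.98473669e-03,  9.04028468e-06]), 'tcp_pos': array([0.25034224, 0.57199724, 0.24445709]), 'tool_rot': array([ 2.04920903e-01,  9.78778056e-01, -9.02208729e-04, -3.55255161e-04]), 'force': array([-0.28595246,  0.49555515,  0.00492226]), 'ft_torque': array([-0.00339916, -0.0078885 , -0.03170062]), 'gripper_force': 0.0, 'finger_gap': 0.9985278179398164}
```

View pics/top0.png

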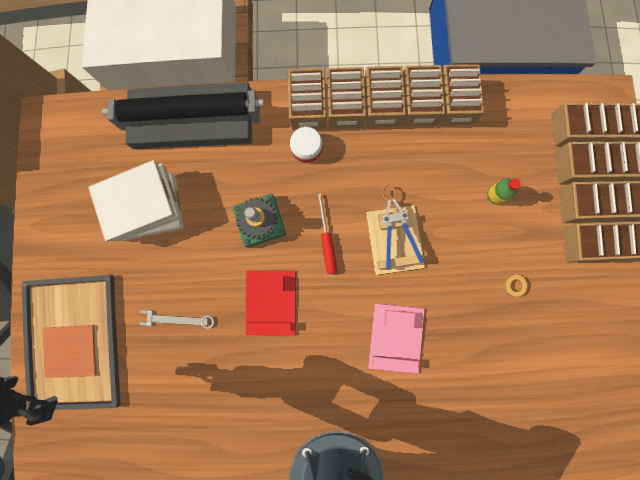

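View pics/side0.png

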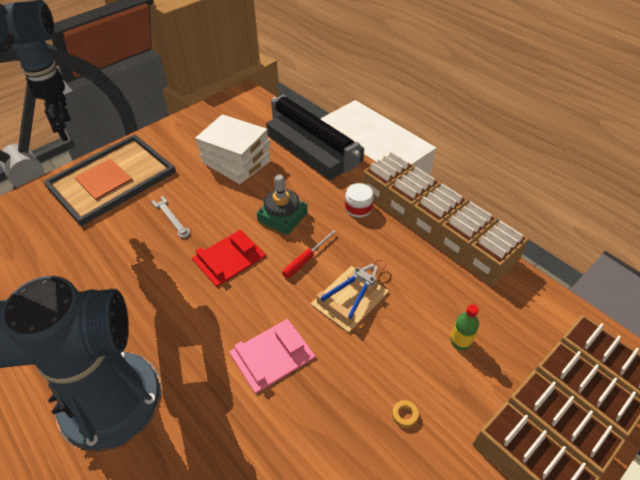

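Top view: pliers at (400,235) with ring at (392,192); axle at (256,215); screwdriver between them. Side view: axle at (280,200), pliers at (350,295). Next I'll measure both.

```bash
cat > m.py <<'E'
from h import *
S={n:dict(np.load(n+'.npz')) for n in('top','side')}
def allp(s,x0,x1,y0,y1):
    v,u=np.mgrid[y0:y1,x0:x1]; uv=np.c_[u.ravel(),v.ravel()]; return uv,pts(s,uv)
def hsv(s,uv):
    h=cv2.cvtColor(s['pixels'],cv2.COLOR_RGB2HSV); return h[uv[:,1],uv[:,0]].astype(int)
for n,b,a in(('top',(355,440,175,285),(225,295,185,255)),('side',(305,400,255,335),(250,315,168,238))):
    s=S[n]; print(n)
    uv,P=allp(s,*b); H=hsv(s,uv)
    m=(H[:,0]>100)&(H[:,0]<125)&(H[:,1]>150)&(P[:,2]>.03)
    Q=P[m]; print('blue',m.sum(),np.percentile(Q[:,2],[5,50,95]))
    # split handles: two lines
    lab=cv2.connectedComponentsWithStats(m.reshape(b[3]-b[2],b[1]-b[0]).astype(np.uint8),connectivity=8)
    L=lab[1].ravel()
    for k in range(1,lab[0]):
        if lab[2][k,4]<30: continue
        A=plane(s,uv[L==k],.046)[:,:2]; c=A.mean(0); d=np.linalg.svd(A-c)[2][0]; d*=np.sign(d[0]); t=(A-c)@d
        print('handle',len(A),c,d,np.degrees(np.arctan2(d[1],d[0])),'ends',c+d*t.min(),c+d*t.max())
    m=(H[:,1]<60)&(P[:,2]>.03)&(P[:,2]<.07); print('steel',m.sum(),P[m].mean(0) )
    uv,P=allp(s,*a)
    z=P[:,2]; print('zmax',np.sort(z)[-20:].round(4))
    hist=np.histogram(z,bins=np.arange(-.01,.2,.003)); print([(round(e,3),c) for c,e in zip(*hist) if c>15])
    i=z>np.sort(z)[-60]; 
    print('nose',np.median(P[i],0),np.ptp(P[i],0))
ims=[]
for n,b in(('top',(230,450,170,280)),('side',(240,400,165,335))):
    i=S[n]['pixels'][b[2]:b[3],b[0]:b[1],::-1]
    ims.append(i)
cv2.imwrite('pics/c1.png',cv2.resize(ims[0],None,fx=3.6,fy=3.6,interpolation=cv2.INTER_CUBIC))
cv2.imwrite('pics/c2.png',cv2.resize(ims[1],None,fx=3.5,fy=3.5,interpolation=cv2.INTER_CUBIC))
E
python3 m.py
```

```text
top
blue 227 [0.04222903 0.04649801 0.05042446]
handle 123 [ 0.53259173 -0.18882377] [0.92194388 0.38732348] 22.788060877908478 ends [ 0.48944973 -0.20694842] [ 0.57681332 -0.17024557]
handle 104 [ 0.52291486 -0.13314826] [ 0.99703034 -0.07700969] -4.416702860039248 ends [ 0.47678984 -0.1295856 ] [ 0.57166813 -0.13691391]
steel 365 [ 0.58714858 -0.15185107  0.04668748]
zmax [0.1455 0.1456 0.1457 0.1461 0.1465 1.1351 1.1351 1.1351 1.1351 1.1351
 1.1351 1.1351 1.1351 1.1351 1.1351 1.1351 1.1351 1.1351 1.1351 1.1351]
[(np.float64(-0.007), np.int64(57)), (np.float64(-0.004), np.int64(607)), (np.float64(-0.001), np.int64(1484)), (np.float64(0.002), np.int64(708)), (np.float64(0.005), np.int64(79)), (np.float64(0.014), np.int64(18)), (np.float64(0.029), np.int64(48)), (np.float64(0.032), np.int64(201)), (np.float64(0.035), np.int64(227)), (np.float64(0.038), np.int64(86)), (np.float64(0.041), np.int64(27)), (np.float64(0.05), np.int64(16)), (np.float64(0.053), np.int64(20)), (np.float64(0.056), np.int64(45)), (np.float64(0.059), np.int64(324)), (np.float64(0.062), np.int64(448)), (np.float
[... 1333 characters left out ...]
loat64(0.035), np.int64(174)), (np.float64(0.038), np.int64(54)), (np.float64(0.041), np.int64(26)), (np.float64(0.047), np.int64(33)), (np.float64(0.05), np.int64(26)), (np.float64(0.053), np.int64(32)), (np.float64(0.056), np.int64(47)), (np.float64(0.059), np.int64(107)), (np.float64(0.062), np.int64(254)), (np.float64(0.065), np.int64(102)), (np.float64(0.068), np.int64(17)), (np.float64(0.071), np.int64(16)), (np.float64(0.077), np.int64(21)), (np.float64(0.08), np.int64(46)), (np.float64(0.083), np.int64(16)), (np.float64(0.137), np.int64(22)), (np.float64(0.14), np.int64(23)), (np.float64(0.143), np.int64(23))]
nose [0.59729731 0.15813898 0.14374195] [0.57186997 0.80209136 0.8479888 ]
```

View pics/c1.png

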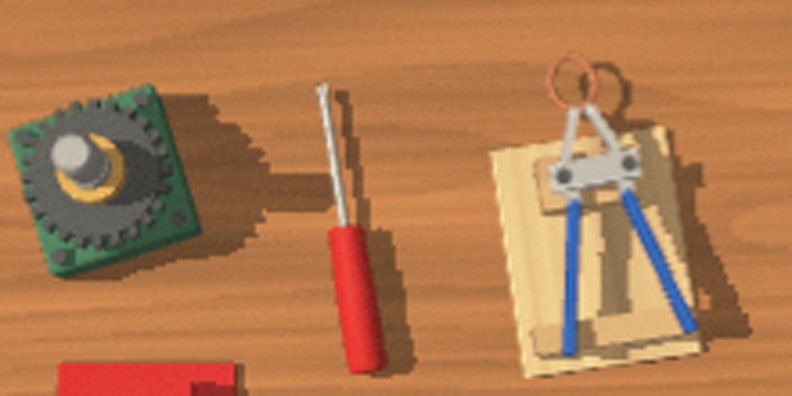

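View pics/c2.png

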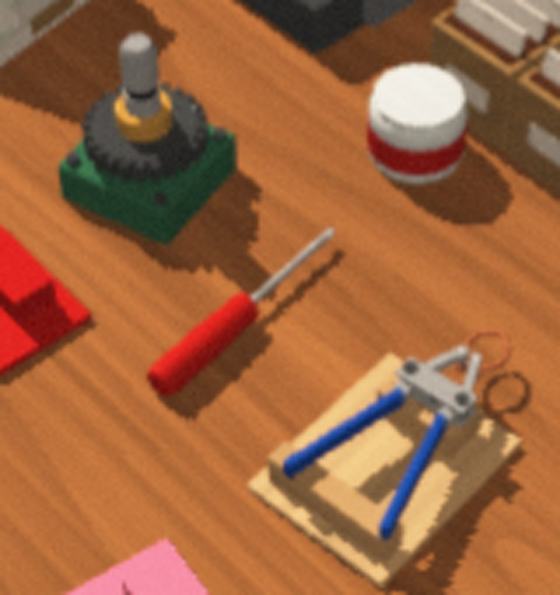

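The crops show the pliers pointing up-image, with ring centre near (573,82) in c1. The axle's nose is at (72,155) in c1 and the groove band shows in c2. Next I'll refine the gear, nose, ring and plate positions.

```bash
cat > m2.py <<'E'
from h import *
from m import S,allp,hsv
import sys
E
sed -i 's/^for n,b,a in/if __name__=="__main__":\n  pass\nfor n,b,a in () and/' m.py; sed -i 's/^ims=.*/raise_=0/;/^for n,b in/,$d' m.py
cat >> m2.py <<'E'
for n,b,a,no in(('top',(355,440,175,285),(225,295,185,255),(252,213)),('side',(305,400,255,335),(250,315,168,238),(279,180))):
    s=S[n]; uv,P=allp(s,*a); H=hsv(s,uv); z=P[:,2]; ok=z<.3
    for nm,m in(('bench',abs(z)<.008),('housing',(z>.028)&(z<.042)),('gear',(z>.056)&(z<.067)),('hub',(z>.075)&(z<.086)),('nose',(z>.136)&(z<.15))):
        Q=P[m&ok]; hh=np.median(Q[:,2]); print(n,nm,m.sum(),Q.mean(0).round(4),'med',hh.round(4))
        if nm=='gear':
            im=(m).reshape(a[3]-a[2],a[1]-a[0]).astype(np.uint8)
            c=max(cv2.findContours(im,0,2)[0],key=cv2.contourArea).reshape(-1,2)+[a[0],a[2]]
            A=plane(s,c,.0615)[:,:2].astype(np.float32); print('  gear circle',cv2.minEnclosingCircle(A),'ell',cv2.fitEllipse(cv2.convexHull(A)))
    uv,P=allp(s,*b); H=hsv(s,uv); 
    m=(H[:,1]<60)&(P[:,2]>.03)&(P[:,2]<.07)
    A=plane(s,uv[m],.047)[:,:2]
    o=np.array([.5275,-.1622]); e=np.array([np.cos(np.radians(9.25)),np.sin(np.radians(9.25))]); f=np.array([-e[1],e[0]])
    x=(A-o)@e; y=(A-o)@f
    for k in np.arange(.03,.11,.004):
        w=y[(x>=k)&(x<k+.004)]
        if len(w)>2: print('  steel x%.3f'%k,len(w),w.min().round(4),w.max().round(4))
    r=(H[:,0]<14)&(H[:,1]>90)&(H[:,2]>150)
    A=plane(s,uv[r],.024)[:,:2]; x=(A-o)@e; y=(A-o)@f; k=(x>.085)&(x<.15)&(abs(y)<.03)
    print('ring px',k.sum(), x[k].min() if k.any() else 0,x[k].max() if k.any() else 0)
E
python3 m2.py
```

```text
top bench 2935 [6.040e-01 1.617e-01 6.000e-04] med 0.0006
top housing 581 [0.5902 0.1536 0.0354] med 0.0353
top gear 903 [0.5972 0.1605 0.0624] med 0.0625
  gear circle ((0.5990784764289856, 0.16227546334266663), 0.047843579202890396) ell ((0.5992242693901062, 0.16237260401248932), (0.09335807710886002, 0.094996377825737), 157.86016845703125)
top hub 129 [0.5943 0.1568 0.0807] med 0.0808
top nose 122 [0.5987 0.1616 0.1412] med 0.1415
  steel x0.042 3 -0.0211 0.0142
  steel x0.046 10 -0.0216 0.0221
  steel x0.050 14 -0.0208 0.0217
  steel x0.054 35 -0.0262 0.0274
  steel x0.058 43 -0.0272 0.0269
  steel x0.062 45 -0.0277 0.0282
  steel x0.066 44 -0.0286 0.0273
  steel x0.070 41 -0.0274 0.0268
  steel x0.074 11 -0.0251 0.0187
  steel x0.078 12 -0.0172 0.0178
  steel x0.082 8 -0.0159 0.0173
  steel x0.086 10 -0.0141 0.0141
  steel x0.090 12 -0.0129 0.0132
  steel x0.094 10 -0.0111 0.0122
  steel x0.098 12 -0.0098 0.009
  steel x0.102 10 -0.0081 0.0081
ring px 480 0.09028246977019867 0.14999998265617404
side bench 2859 [0.6412 0.2133 0.0019] med 0.0019
side housing 399 [0.5833 0.1395 0.0
[... 212 characters left out ...]
.10221023112535477), 148.73226928710938)
side hub 90 [0.5948 0.1558 0.081 ] med 0.0813
side nose 72 [0.5982 0.1599 0.1415] med 0.1418
  steel x0.042 3 -0.0247 0.0104
  steel x0.046 8 -0.025 0.021
  steel x0.050 33 -0.0287 0.0226
  steel x0.054 31 -0.0306 0.0225
  steel x0.058 35 -0.0308 0.026
  steel x0.062 35 -0.0292 0.0278
  steel x0.066 31 -0.0275 0.0259
  steel x0.070 30 -0.0261 0.024
  steel x0.074 19 -0.0244 0.0185
  steel x0.078 9 -0.0193 0.0147
  steel x0.082 7 -0.0159 0.0128
  steel x0.086 8 -0.0161 0.0127
  steel x0.090 7 -0.0127 0.0107
  steel x0.094 11 -0.011 0.0089
  steel x0.098 8 -0.0112 0.0069
  steel x0.102 5 -0.0077 0.0067
ring px 346 0.08934572697301929 0.14991147832954246
```

```bash
python3 -m pendant '[[[0,0,0,0,0,-0.957,1],[0,0,0,0,0,-0.957,1],[0,0,0,0,0,-0.957,1],[0,0,0,0,0,-0.957,1],[0,0,0,0,0,-0.957,1]]]' 30
python3 -m pendant '[[[-0.0118,-0.0534,0,0,0,0,1],[-0.0118,-0.0534,0,0,0,0,1],[-0.0118,-0.0534,0,0,0,0,1],[-0.0118,-0.0534,0,0,0,0,1],[-0.0118,-0.0534,0,0,0,0,1],[-0.0118,-0.0534,0,0,0,0,1],[-0.0118,-0.0534,0,0,0,0,1],[-0.0118,-0.0534,0,0,0,0,1],[-0.0118,-0.0534,0,0,0,0,1],[-0.0118,-0.0534,0,0,0,0,1],[-0.0118,-0.0534,0,0,0,0,1],[-0.0118,-0.0534,0,0,0,0,1],[-0.0118,-0.0534,0,0,0,0,1],[-0.0118,-0.0534,0,0,0,0,1],[-0.0118,-0.0534,0,0,0,0,1],[-0.0118,-0.0534,0,0,0,0,1],[-0.0118,-0.0534,0,0,0,0,1],[-0.0118,-0.0534,0,0,0,0,1],[0,0,0,0,0,0,1],[0,0,0,0,0,0,1]]]'
cat > to.py <<'E'
from h import *
import sys
x,y,z,yaw=map(float,sys.argv[1:5])
s=monitor.sense(); T=R.from_quat(s['tool_rot']); p=s['tcp_pos']
G=R.from_matrix(np.array([[-np.cos(yaw),-np.sin(yaw),0],[-np.sin(yaw),np.cos(yaw),0],[0,0,-1]]).T.reshape(3,3).T)
d=T.inv().apply(np.array([x,y,z])-p); r=(T.inv()*G).as_rotvec()
print('t',s['t'],'p',p.round(4),'tool shift mm',(d*1e3).round(1),'scale',(d/.8).round(4),'turn/0.12',(r/.12).round(3),'F',s['force'].round(1),'gap',s['finger_gap'],s['gripper_force'])
E
python3 to.py .5418 -.16 .13 .16144
```

```text
t: 0.6
tcp_pos: [0.2505, 0.5722, 0.2447]
tool_rot: [-0.083, 0.997, -0.001, -0.0]
force: [-0.7, -1.3, -0.6]
finger_gap: 1.0
gripper_force: 0.0
t: 2.6
tcp_pos: [0.5416, -0.1598, 0.2445]
tool_rot: [-0.08, 0.997, 0.001, -0.001]
force: [-0.4, 1.4, 0.2]
finger_gap: 1.004
gripper_force: 0.0
t 2.6 p [ 0.5416 -0.1598  0.2445] tool shift mm [ -0.4  -0.4 114.5] scale [-0.0005 -0.0005  0.1432] turn/0.12 [ 0.012 -0.011 -0.018] F [-0.4  1.4  0.2] gap 1.004461544415932 0.0
```

```bash
python3 -m pendant '[[[0,0,0.04,0,0,0,1],[0,0,0.05,0,0,0,1],[0,0,0.05,0,0,0,1],[0,0,0.05,0,0,0,1],[0,0,0.03,0,0,0,1],[0,0,0.02,0,0,0,1],[0,0,0.012,0,0,0,1],[0,0,0.01,0,0,0,1],[0,0,0,0,0,0,1],[0,0,0,0,0,0,1]]]' 30; python3 to.py .5418 -.16 .034 .16144
python3 -c "
from h import *
s=snap('side');cv2.imwrite('pics/s2.png',cv2.resize(s['pixels'][180:380,250:480,::-1],None,fx=3,fy=3))"
```

```text
t: 3.6
tcp_pos: [0.5423, -0.159, 0.0364]
tool_rot: [-0.081, 0.997, -0.0, 0.0]
force: [0.3, 0.4, 0.4]
finger_gap: 0.998
gripper_force: 0.0
t 3.6 p [ 0.5423 -0.159   0.0364] tool shift mm [ 0.7 -0.9  2.4] scale [ 0.0008 -0.0011  0.003 ] turn/0.12 [-0.005  0.007  0.003] F [0.3 0.4 0.4] gap 0.9979140168790507 0.0
```

View pics/s2.png

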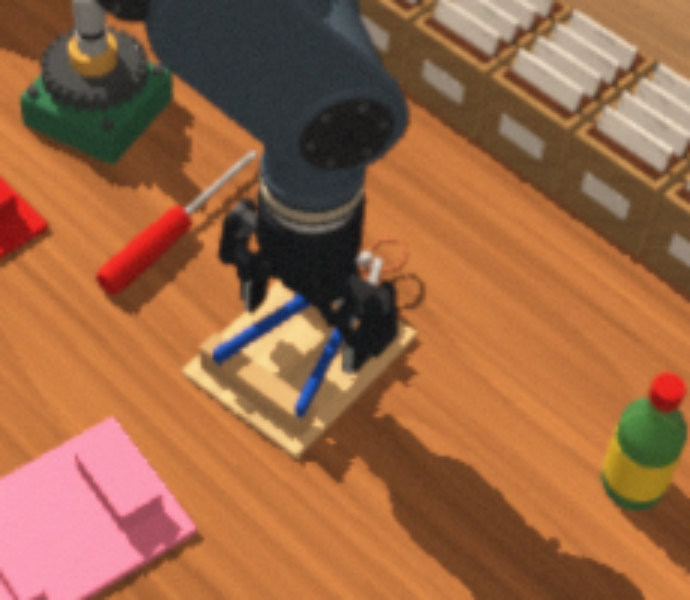

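The fingers straddle both handles, with the pads at (250,285) and (355,350) in the crop. Closing now.

```bash
python3 -m pendant '[[[0.0008,-0.001,0.005,0,0,0,1],[0,0,0,0,0,0,0.7],[0,0,0,0,0,0,0.6],[0,0,0,0,0,0,0.4],[0,0,0,0,0,0,0.2],[0,0,0,0,0,0,0],[0,0,0,0,0,0,0],[0,0,0,0,0,0,0],[0,0,0,0,0,0,0],[0,0,0,0,0,0,0]]]' 35; python3 to.py .5418 -.16 .034 .16144
```

```text
t: 4.65
tcp_pos: [0.5422, -0.1603, 0.0337]
tool_rot: [-0.081, 0.997, -0.001, 0.001]
force: [-1.7, 1.2, 11.5]
finger_gap: 0.378
gripper_force: 34.6
t 4.65 p [ 0.5422 -0.1603  0.0337] tool shift mm [ 0.4  0.4 -0.3] scale [ 0.0005  0.0005 -0.0004] turn/0.12 [-0.011  0.017 -0.001] F [-1.7  1.2 11.5] gap 0.37825069119855254 34.56062436103821
```

```bash
python3 -m pendant '[[[0,0,-0.005,0,0,0,0],[0,0,-0.01,0,0,0,0],[0,0,-0.02,0,0,0,0],[0,0,-0.03,0,0,0,0],[0,0,-0.04,0,0,0,0],[0,0,-0.04,0,0,0,0],[0,0,-0.03,0,0,0,0],[0,0,-0.02,0,0,0,0],[0,0,-0.01,0,0,0,0],[0,0,0,0,0,0,0],[0,0,0,0,0,0,0]]]'; python3 to.py .5418 -.16 .2 .16144
python3 - <<'E'
from h import *
s=snap('top');cv2.imwrite('pics/t3.png',cv2.resize(s['pixels'][130:280,230:460,::-1],None,fx=3.4,fy=3.4))
s=snap('side');cv2.imwrite('pics/s3.png',cv2.resize(s['pixels'][120:320,250:480,::-1],None,fx=3,fy=3))
E
```

```text
t: 5.75
tcp_pos: [0.5408, -0.1598, 0.1949]
tool_rot: [-0.081, 0.997, 0.0, -0.001]
force: [1.0, 1.1, -1.5]
finger_gap: 0.374
gripper_force: 35.1
t 5.75 p [ 0.5408 -0.1598  0.1949] tool shift mm [-1.  -0.4 -5.1] scale [-0.0012 -0.0005 -0.0064] turn/0.12 [ 0.009 -0.013 -0.001] F [ 1.   1.1 -1.5] gap 0.3738521042159415 35.09817123413086
```

View pics/t3.png

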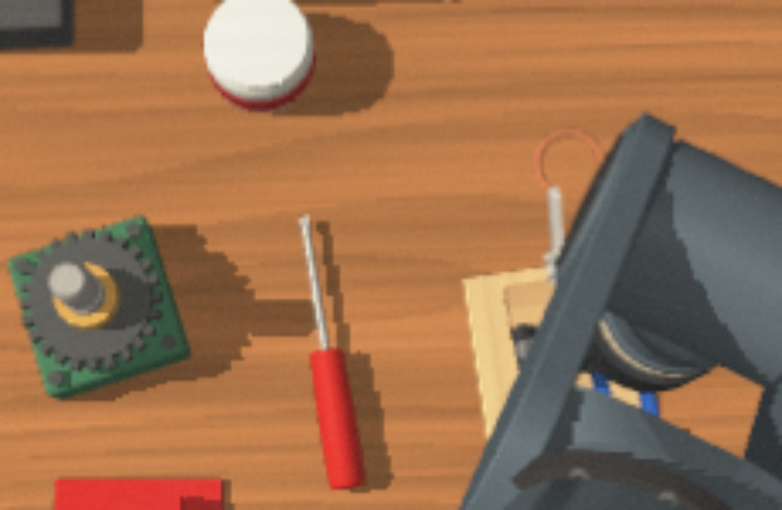

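View pics/s3.png

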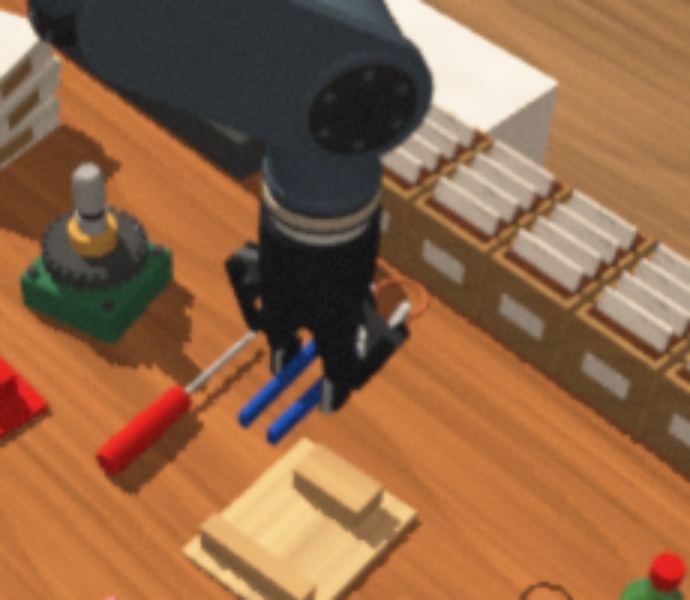

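Ring is spread: its circle is centred near (572,162) in the top crop, the pliers are clear of the cradle, and the handles are parallel. Measuring the ring numerically.

```bash
cat > ring.py <<'E'
from h import *
import sys
from scipy.optimize import least_squares
zr=float(sys.argv[1]); g=np.array([float(sys.argv[2]),float(sys.argv[3])])
for n in('top','side'):
    s=dict(np.load(n+'.npz')); h=cv2.cvtColor(s['pixels'],cv2.COLOR_RGB2HSV).astype(int)
    u0,v0=proj(s,[g[0],g[1],zr])[0].round().astype(int)
    v,u=np.mgrid[v0-30:v0+31,u0-30:u0+31]; uv=np.c_[u.ravel(),v.ravel()]
    H=h[uv[:,1],uv[:,0]]; P=pts(s,uv)
    m=(abs(P[:,2]-zr)<.014)&((H[:,0]<14)|(H[:,0]>174))&(H[:,1]>60)
    A=plane(s,uv[m],zr)[:,:2]
    if m.sum()<10: print(n,'few',m.sum()); continue
    f=least_squares(lambda q:np.hypot(*(A-q[:2]).T)-.0185,g,loss='soft_l1',f_scale=.001)
    r=np.hypot(*(A-f.x).T); print(n,m.sum(),'ring',f.x.round(4),'rad',r.mean().round(4),r.std().round(4),'z med',np.median(P[m,2]).round(4))
    a=np.degrees(np.arctan2(*(A-f.x).T[::-1])); print('  angles hist',np.histogram(a,bins=np.arange(-180,181,30))[0])
E
python3 ring.py .185 .6513 -.1418
```

```text
top 80 ring [ 0.6512 -0.1411] rad 0.0191 0.0023 z med 0.1871
  angles hist [ 0  0  0  8 11  9 10  8  9 11 12  2]
side 64 ring [ 0.6531 -0.1405] rad 0.0191 0.0018 z med 0.1866
  angles hist [0 5 9 7 6 7 7 9 5 7 2 0]
```

```bash
python3 -m pendant '[[[0.0005,0.015,0,0,0,0,0],[0.0005,0.03,0,0,0,0,0],[0.0005,0.045,0,0,0,0,0],[0.0005,0.05,0,0,0,0,0],[0.0005,0.05,0,0,0,0,0],[0.0005,0.05,0,0,0,0,0],[0.0005,0.05,0,0,0,0,0],[0.0005,0.045,0,0,0,0,0],[0,0.03,0,0,0,0,0],[0,0.0188,0,0,0,0,0],[0,0,0,0,0,0,0],[0,0,0,0,0,0,0]]]'; python3 to.py .488 .143 .195 .16144
python3 - <<'E'
from h import *
s=snap('top');a=s['pixels'][140:290,190:340,::-1]
s=snap('side');b=s['pixels'][120:270,210:360,::-1]
cv2.imwrite('pics/b4.png',cv2.resize(np.hstack([a,b]),None,fx=2.6,fy=2.6))
E
python3 ring.py .186 .599 .1615
```

```text
t: 7.05
tcp_pos: [0.4883, 0.1429, 0.1953]
tool_rot: [-0.081, 0.997, -0.0, -0.001]
force: [0.1, 0.4, -1.9]
finger_gap: 0.377
gripper_force: 35.1
t 7.05 p [0.4883 0.1429 0.1953] tool shift mm [0.3 0.1 0.3] scale [0.0003 0.0001 0.0003] turn/0.12 [-0.001 -0.01   0.012] F [ 0.1  0.4 -1.9] gap 0.3766142233583683 35.10861933231354
top 95 ring [0.5986 0.1619] rad 0.0196 0.0021 z med 0.1873
  angles hist [ 0  4  9 10 10  9 10 10  8  9  9  7]
side 73 ring [0.5985 0.162 ] rad 0.0264 0.0196 z med 0.1883
  angles hist [ 6 10  7  6  6  5  6  6  4  5  9  3]
```

View pics/b4.png

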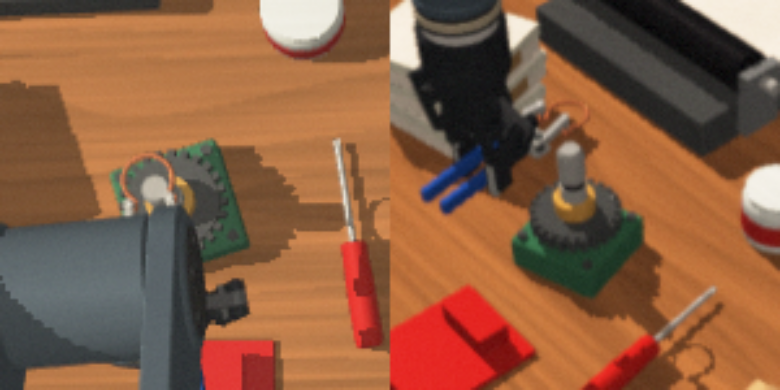

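Ring hovers right over the axle in both views (top crop ring ~(147,180), nose ~(155,187)). Descending just above the nose and rechecking.

```bash
python3 -m pendant '[[[0,0,0.01,0,0,0,0],[0,0,0.015,0,0,0,0],[0,0,0.01,0,0,0,0],[0,0,0.005,0,0,0,0],[0,0,0,0,0,0,0],[0,0,0,0,0,0,0]]]'; python3 to.py .488 .143 .163 .16144
python3 - <<'E'
from h import *
s=snap('top');a=s['pixels'][185:245,220:290,::-1]
s=snap('side');b=s['pixels'][150:210,245:315,::-1]
cv2.imwrite('pics/b5.png',cv2.resize(np.hstack([a,b]),None,fx=5.6,fy=5.6,interpolation=cv2.INTER_CUBIC))
for n in('top','side'):
    s=dict(np.load(n+'.npz')); h=cv2.cvtColor(s['pixels'],cv2.COLOR_RGB2HSV).astype(int)
    u0,v0=proj(s,[.599,.162,.142])[0].round().astype(int)
    v,u=np.mgrid[v0-12:v0+13,u0-12:u0+13]; uv=np.c_[u.ravel(),v.ravel()]; P=pts(s,uv)
    m=(P[:,2]>.1385)&(P[:,2]<.1475)&(np.hypot(P[:,0]-.599,P[:,1]-.162)<.014); A=plane(s,uv[m],.142)
    print(n,m.sum(),A.mean(0).round(4),np.median(P[m,2]))
E
python3 ring.py .154 .599 .162
```

```text
t: 7.75
tcp_pos: [0.4891, 0.1424, 0.1635]
tool_rot: [-0.081, 0.997, 0.0, -0.0]
force: [0.2, -0.0, -1.3]
finger_gap: 0.375
gripper_force: 35.1
t 7.75 p [0.4891 0.1424 0.1635] tool shift mm [1.  0.7 0.5] scale [0.0012 0.0009 0.0007] turn/0.12 [ 0.    -0.002 -0.002] F [ 0.2 -0.  -1.3] gap 0.37455329614302735 35.11493504047394
top 101 [0.5987 0.162  0.142 ] 0.14188901825417688
side 16 [0.6031 0.1579 0.142 ] 0.14115273958537722
top 89 ring [0.5998 0.1608] rad 0.0196 0.002 z med 0.1557
  angles hist [ 0  4  9 11  8  9  9  7  9 10  9  4]
side 92 ring [0.5973 0.1626] rad 0.032 0.0289 z med 0.1569
  angles hist [12  9 10  8  7  6  6  6  7  6 13  2]
```

View pics/b5.png

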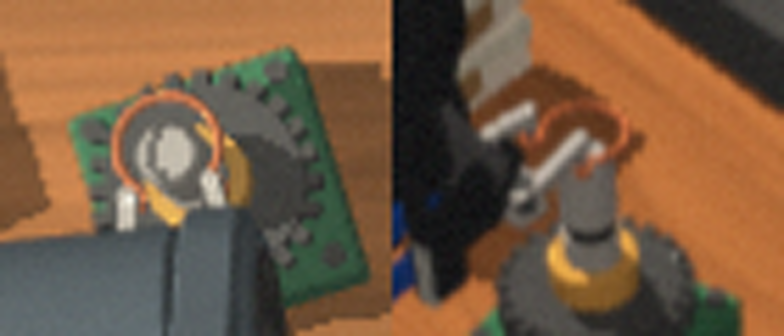

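Ring sits round the nose with about 1 mm offset in the top view (ring ~(165,140), nose ~(170,150)); I'll nudge it and lower partway.

```bash
python3 -m pendant '[[[0.0007,0.0011,0,0,0,0,0],[0,0,0.006,0,0,0,0],[0,0,0.01,0,0,0,0],[0,0,0.01,0,0,0,0],[0,0,0.01,0,0,0,0],[0,0,0,0,0,0,0],[0,0,0,0,0,0,0],[0,0,0,0,0,0,0]]]'; python3 to.py .488 .143 .11 .16144
python3 -c "
from h import *
snap('top');snap('side')"; python3 ring.py .125 .599 .162
```

```text
t: 8.65
tcp_pos: [0.4885, 0.1433, 0.135]
tool_rot: [-0.081, 0.997, 0.0, 0.0]
force: [-0.1, -0.7, -1.3]
finger_gap: 0.371
gripper_force: 35.1
t 8.65 p [0.4885 0.1433 0.135 ] tool shift mm [ 0.5 -0.2 25. ] scale [ 0.0007 -0.0002  0.0312] turn/0.12 [-0.     0.003 -0.   ] F [-0.1 -0.7 -1.3] gap 0.37131016464687167 35.11456310749054
top 85 ring [0.5993 0.162 ] rad 0.0195 0.0017 z med 0.1274
  angles hist [ 0  2  9  7 10  8 10 11  9  9  6  4]
side 75 ring [0.5955 0.1621] rad 0.0267 0.0232 z med 0.1281
  angles hist [ 6  7 13  8  7  8  6  0  2  6 12  0]
```

```bash
python3 -m pendant '[[[0,0,0.008,0,0,0,0],[0,0,0.01,0,0,0,0],[0,0,0.008,0,0,0,0],[0,0,0.005,0,0,0,0],[0,0,0,0,0,0,0],[0,0,0,0,0,0,0],[0,0,0,0,0,0,0],[0,0,0,0,0,0,0]]]'; python3 to.py .488 .143 .11 .16144
python3 - <<'E'
from h import *
s=snap('top');a=s['pixels'][185:245,220:290,::-1]
s=snap('side');b=s['pixels'][150:210,245:315,::-1]
cv2.imwrite('pics/b6.png',cv2.resize(np.hstack([a,b]),None,fx=5.6,fy=5.6,interpolation=cv2.INTER_CUBIC))
E
python3 ring.py .1003 .599 .162
```

```text
t: 9.55
tcp_pos: [0.4885, 0.1433, 0.1104]
tool_rot: [-0.081, 0.997, -0.0, 0.0]
force: [0.4, -0.9, -1.3]
finger_gap: 0.379
gripper_force: 35.1
t 9.55 p [0.4885 0.1433 0.1104] tool shift mm [ 0.6 -0.2  0.4] scale [ 0.0007 -0.0002  0.0005] turn/0.12 [-0.001  0.006 -0.   ] F [ 0.4 -0.9 -1.3] gap 0.37888273069951883 35.11269807815552
top 52 ring [0.5991 0.1618] rad 0.0198 0.002 z med 0.1026
  angles hist [ 0  2  7  6 10  7  2  0  2  6  6  4]
side 63 ring [0.5973 0.1628] rad 0.0247 0.0212 z med 0.1035
  angles hist [ 3  8 11  6  7  7  3  0  0  6 11  1]
```

View pics/b6.png

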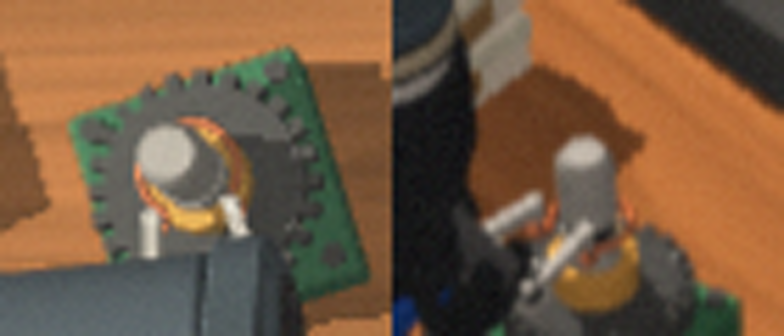

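The ring is around the axle at the dark band: in the side half it sits at about (590,225), with the groove visible behind it. Heights and centring agree to about 1 mm and there is no contact force.

```bash
python3 -c "
from h import *
print(job.sign_off())"
```

```text
the job is handed in; nothing more can be done
None
```

The job is handed in with the spread ring held around the axle at the groove, within about 1 mm in height and centring by the cameras and with no contact force felt. The sign-off gave no verdict, so I can't say how it was judged.

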